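# Read the code on the top sample tile

## Robot

A 7-joint arm with a two-finger parallel gripper is mounted at the origin on the work surface. World frame = base frame: x ahead of the robot, y to its left, z up, the work surface at z = 0. Lengths are in mm, angles in degrees, forces in N, time in s.
With the tool pointing down it reaches from about 425 to 975 mm from the base axis. Payload 16.7 kg.
Tool frame: the origin (TCP) lies between the finger pads; the fingertips stand 14 mm ahead of it and the grasp point (between the pads) lies 5 mm behind it; z points along the fingers, y is the direction in which the jaws open and shut (so a half turn about z gives the same grasp; the last joint's range is limited). The gripper opens to 85 mm and grips with 20 to 120 N. Pads are 22 mm wide; open, the fingers measure 114 mm over their backs; the gripper's body (76 mm by 85 mm) begins 54 mm behind the grasp point. The pads swing forward as they close: fully open they stand 13 mm farther back than shut.
Start: joints at [-8.566, 24.414, 4.234, 92.017, -1.954, 63.644, -3.845], TCP at [674.965, -0.02, 245.302] pointing down, gripper open.
Joint ranges: [-163.25, 163.25], [-28.42, 122.38], [-70.27, 78.77], [12.13, 141.07], [-58.53, 238.53], [9.26, 117.41], [-156.51, 156.51]. Speed limits (degrees/s): [108.29, 108.29, 136.94, 136.94, 172.46, 172.46, 172.46].

## Interface

Orientations are given as [roll, pitch, yaw] about the fixed x, y, z axes, in that order (R = Rz(yaw) Ry(pitch) Rx(roll)).
In Python, from station import arm gives the robot as it stands.
- The arm moves only by the tool apply_moves, never from a script. Its argument "motion" is a list of rows, each a list of 3 entries, a list of its own where there are three numbers: the closure, from 0 (fully open) to 1 (shut), then the shift along the tool's x, y, z in m, then the turn, a rotation vector about the tool's x, y, z in degrees. In form: [[fingers, [tx, ty, tz], [ax, ay, az]], ...]. A call has 1 to 20 rows; each row shifts and turns the commanded pose from where the row before left it, along the tool's axes as they then stand; what a row does not reach is not made up. A row lasts 1/12 s, in which the tool goes at most 41.7 mm and 7.16 degrees, less where a joint would pass 70% of its speed; a pose out of reach is approached as far as the arm can. A call is refused whole if a number of a shift passes 0.0417 or a number of a turn 7.16, either way. A call with a gripper value outside its range is refused whole. The fingers move at their own pace and stop on an object; "squeeze" is the grip in N (left out, the last holds). Time passes only in rows, so rows that do not move let the fingers close. It gives the time, the measured TCP pose, the force and the opening at its end, in the units of the state.
- arm.get_state(): the state, without advancing time (a new reading comes with each control period).
- arm.snapshot(name): name is "scene" or "side" or "wrist"; returns a dict with "image" (480x640x3 uint8, red, green, blue), "depth" (480x640 float32, mm along the optical axis (not along the pixel's ray), 0 where there is no reading), "intrinsics" (3x3 intrinsics, pixels), "R" (3x3) and "t" (3): a world point X has camera coordinates R X + t. Camera axes: x right, y down, z forward; pixel columns grow to the right and rows downward; lengths in mm; the calibration is good to about 2 mm. A picture is of the moment at which its call begins.
- arm.sign_off(): hands the job in, once; it reports no verdict.
The state is a dict: "time": time; "joint_positions": joint angles; "joint_vel": joint speeds; "effort": joint torques, N m; "ee_pos": TCP position; "eef_rot": TCP orientation; "force": force on the tool from outside, world axes, zero at the start; "moment": the same for the moment, N m; "gripper_width": opening from 0.0 (shut) to 1.0 (fully open).
Only numpy, scipy, OpenCV 4.12 (cv2) and the standard library are available. Lean on these libraries where they do the work, as an engineer would, in place of code of your own. Each camera call takes 0.05 s, during which the arm holds its last target. There are 200 camera calls.

## Task

Take the yellow code reader from its fork stand, press its sprung orange nose gently and squarely onto the code in the middle of the top tile in the BLUE sample dispenser so that the nose goes about half-way in, and hold it still there for two seconds. Then hang the reader back upright in its stand and let go. Leave the red dispenser, mallet, rivet tub and bottle alone.

Things in the scene. Friction and masses are not known exactly. Their poses are not given: they have to be found in the camera images.
- reader_grip (a point): Centre of the handle of the loose hand-held code reader (about 0.25 kg, 165 mm long). Site z is the reader's long axis, pointing from the nose to the top of the handle. The yellow and black handle is a box 36 mm (point x) by 44 mm (point y) by 90 mm (point z), so it reaches 45 mm above this point; 55 mm below this point is the underside of its black collar.
- reader_collar (a point): Centre of the underside of the reader's black collar, a disc 64 mm across and 10 mm thick above this point, directly under the handle. Below it a grey neck 30 mm across runs down to the nose. Axes as for reader_grip.
- reader_tip (a point): Centre of the flat end face of the reader's orange nose, 34 mm across, 65 mm below the collar's underside when the nose is out (it moves with the nose). The reader looks along minus z of this point; axes as for reader_grip. In the stand it hangs free, 50 mm above the table.
- reader_nose (a joint): How far the sprung nose is pushed into the reader, m: 0 is out, 0.012 is the end stop. The spring starts to give at about 2.5 N and adds 0.6 N per mm (about 6 N at half-way).
- reader: The reader as a whole; its origin is the same point as reader_collar and its axes are the same.
- blue_dispenser: The blue sample-tile dispenser, fixed to the table: a foot 130 x 110 mm carrying a sloping open box 120 x 120 mm, about 130 mm high in all. Origin at the table under the middle of the window; x points to its high rear side. Its sloping face looks to its minus x side and up, its normal leaning 30 degrees from vertical.
- blue_dispenser_window (a point): Centre of the blue dispenser's open window, in the plane of its frame, 96 mm above the table. z points out of the sloping face (30 degrees from vertical), y is level, x up the slope. Window 84 x 84 mm, frame 18 mm wide. The top tile (60 mm white code label at its middle) lies parallel, 4 to 24 mm deeper along z: the depth is not given. It does not yield to a light push.
- red_dispenser: The red dispenser, fixed, of the same shape as the blue one and with the same axes. It is to be left alone.
- stand: The reader's fork stand, fixed: a base plate 120 x 110 mm, an upright at its rear (+x), and two level prongs. Origin at the table under the middle of the fork.
- stand_seat (a point): Middle of the fork, level with the prongs' top faces, 115 mm above the table. The prongs run along x (to the rear upright), each 18 mm wide, gap 44 mm, with a 6 mm high lip at the open end, 42 mm from here. The collar rests on them with reader_collar at this point, neck and nose hanging through the gap; the nose passes up and down through it.
- mallet: Wooden mallet lying on the table, 250 mm long along its y, 50 mm high; origin underneath, near the middle.
- tub_center (a point): Centre (half-way up) of a loose white tub of rivets, 84 mm across and 60 mm high.
- bottle: Clear drinking bottle, 66 mm across and 200 mm high, standing; origin at the centre of its underside.
Not all that is in view belongs to the job. There is more than one size of the reader; the job needs the larger.

How it is judged:
By the outcome, as a careful person would: the job done as asked, in the order asked, and still so for the second after the job is handed in, with the robot touching nothing.
It also fails if it takes over 61 s, if anything falls off the work surface, if the arm or the gripper's body presses on something with over 40 N, if the wrist force passes 120 N, or if a joint passes its speed limit or range.

## Working session

There is one attempt and no reset: what is moved stays moved. The work goes in short steps, Python scripts to look and compute and a tool call to move; the robot and the scene stay as the last step left them, time stands still between calls to the robot, and variables do not carry over. Pictures are saved under pics/ and viewed, about 8 in all and at most 12, crops included, and the job is handed in when it is done.

Besides the shell and the picture viewer there is one more tool, called after "Emit:" as a command line: name --argument value ..., lists and objects as JSON in quotes. apply_moves: Moves the arm, as the interface text tells. Its arguments: {"type":"object","properties":{"motion":{"type":"array","items":{"type":"array"}},"squeeze":{"type":"number"}},"required":["motion"]}

```bash
mkdir -p pics; ls; cat > h.py <<'E'
import numpy as np, cv2
from station import arm
from scipy.spatial.transform import Rotation as Ro
def snap(n,f=None):
    s=arm.snapshot(n)
    np.savez('pics/%s.npz'%(f or n),**s)
    if f: cv2.imwrite('pics/%s.png'%f,s['image'][:,:,::-1])
    return s
def cloud(s):
    K=s['intrinsics'];d=s['depth'];v,u=np.mgrid[:480,:640]
    c=np.stack([(u-K[0,2])/K[0,0]*d,(v-K[1,2])/K[1,1]*d,d],-1)
    P=(c-s['t'])@s['R']; P[d==0]=np.nan
    return P
E
python3 - <<'E'
from h import *
a=snap('scene','sc0');b=snap('side','si0');w=snap('wrist','wr0')
print(arm.get_state())
for s in(a,b,w): print(s['intrinsics'][0,0], -s['R'].T@s['t'], s['R'][2])
cv2.imwrite('pics/m0.png',np.hstack([a['image'],b['image']])[:,:,::-1][::1,::1])
E
```

```text
pics
{'time': 0.15, 'joint_positions': array([-8.56577154, 24.44097787,  4.23196908, 92.0420303 , -1.95133575,
       63.64298066, -3.84341851]), 'joint_vel': array([-0.05816186, -0.06680363,  0.02049852, -0.25552121, -0.11420889,
        0.06574031, -0.02254008]), 'effort': array([ 3.53649346e-03, -9.50319314e+01,  3.76378521e+00, -4.63760948e+01,
        1.94719800e-02,  7.75260734e-03, -7.80283835e-05]), 'ee_pos': array([ 6.74716308e+02, -3.51241167e-02,  2.44790558e+02]), 'eef_rot': array([-1.79946417e+02,  5.68300980e-03,  9.00001880e+01]), 'force': array([-0.40644151,  0.85430868,  0.31961013]), 'moment': array([-0.0069341 ,  0.03591753, -0.01348636]), 'gripper_width': 0.9996035439127582}
564.7231823619613 [1225.25988963  -92.82672365  976.93579524] [-0.59011772  0.10058873 -0.80102621]
610.2773099901449 [ 529.31676718 -626.7215662   822.49020839] [ 0.04649951  0.68149054 -0.73034816]
351.0574843064947 [674.64885142  66.9699959  372.59139986] [-0.00138453 -0.26299709 -0.96479563]
```

View pics/sc0.png

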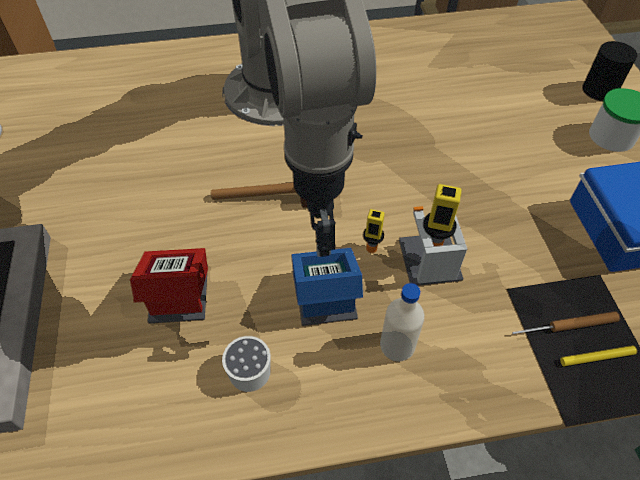

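View pics/si0.png

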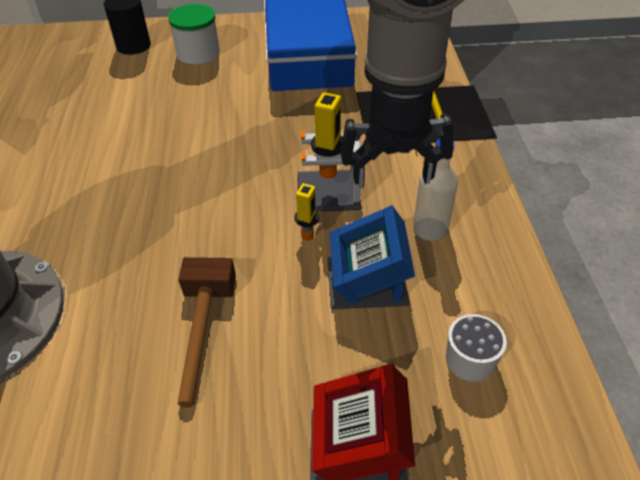

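Scene: the blue dispenser is at about (325,280), the large reader in its fork at (443,210), and the small reader at (374,230). Side: the blue dispenser is at (370,255), the large reader at (327,125) with its upright on +x and its open end towards the robot, and the small reader at (306,210).

```bash
cat > m.py <<'E'
from h import *
L=lambda f:dict(np.load('pics/%s.npz'%f))
for f,boxes in(('sc0',dict(rd=(415,175,475,250),st=(395,195,470,290),bl=(285,240,370,325),sm=(360,205,390,257),bo=(380,285,428,362))),('si0',dict(rd=(305,85,350,185),st=(293,110,365,215),bl=(325,195,415,310),sm=(290,180,322,245)))):
    s=L(f);P=cloud(s);H=cv2.cvtColor(s['image'],cv2.COLOR_RGB2HSV);h,S,V=[H[...,i].astype(int) for i in range(3)]
    def pts(b,m):
        x0,y0,x1,y1=boxes[b];k=np.zeros((480,640),bool);k[y0:y1,x0:x1]=1
        q=P[k&m&~np.isnan(P[...,0])];return q
    for b in('rd','sm'):
        y=pts(b,(h>20)&(h<35)&(S>130)&(V>90)); zt=np.percentile(y[:,2],98); 
        t=y[y[:,2]>zt-4]
        # include black label on the top: whole top face by height
        a=pts(b,S>=0); t2=a[(a[:,2]>zt-5)&(a[:,2]<zt+4)]
        if len(t2)>4:
            r=cv2.minAreaRect(t2[:,:2].astype(np.float32)); print(f,b,'ztop',zt,'rect',r,len(t2),'yellow mean',y.mean(0))
    g=pts('st',S<60);
    for z0,z1 in((110,118),(118,130)):
        t=g[(g[:,2]>z0)&(g[:,2]<z1)]
        if len(t)>4: print(f,'stand',z0,len(t),t.min(0),t.max(0),cv2.minAreaRect(t[:,:2].astype(np.float32)))
    o=pts('st',((h<14))&(S>170)&(V>120));o=o[(o[:,2]>105)&(o[:,2]<128)]
    if len(o): print('orange lips',len(o),o.min(0),o.max(0))
    bl=pts('bl',(h>95)&(h<125)&(S>110))
    np.save('pics/bl_%s.npy'%f,bl)
    lab=pts('bl',(S<60)&(V>130)); lab=lab[(lab[:,2]>60)&(lab[:,2]<125)]
    print('blue',len(bl),bl.min(0),bl.max(0),'label',len(lab),lab.mean(0))
    # ransac frame plane
    rng=np.random.default_rng(0)
    for nm,q in(('frame',bl),('label',lab)):
        best=0
        for _ in range(1500):
            p=q[rng.choice(len(q),3,False)];n=np.cross(p[1]-p[0],p[2]-p[0]);l=np.linalg.norm(n)
            if l<1:continue
            n/=l;n*=np.sign(n[2]) or 1
            if not .8<n[2]<.92:continue
            i=abs((q-p[0])@n)<1.5
            if i.sum()>best:best=i.sum();I=i
        c=q[I].mean(0);n=np.linalg.svd(q[I]-c,full_matrices=False)[2][2];n*=np.sign(n[2])
        ux=np.array([n[2],0,-n[0]]);yaw=np.degrees(np.arctan2(-n[1],-n[0]))
        X=np.array([np.cos(np.radians(yaw)),np.sin(np.radians(yaw)),0]);Y=np.cross([0,0,1],X);U=np.cross(Y,n)
        e=np.c_[(q[I]-c)@U,(q[I]-c)@Y].astype(np.float32);r=cv2.minAreaRect(e)
        rc=c+U*r[0][0]+Y*r[0][1]
        print(nm,best,'n',n,'tilt',np.degrees(np.arccos(n[2])),'yaw',yaw,'rect',r,'centre',rc)
E
python3 m.py
```

```text
sc0 rd ztop 217.01561395253177 rect ((608.8419189453125, 245.90533447265625), (42.85781478881836, 41.439910888671875), 65.01448822021484) 348 yellow mean [611.98045129 244.40177236 183.50443756]
sc0 sm ztop 117.5865764265061 rect ((558.9893798828125, 133.4197998046875), (30.41665267944336, 26.998577117919922), 63.539710998535156) 143 yellow mean [561.5306567  133.64946902  93.74188913]
sc0 stand 110 771 [558.45464325 204.17618011 110.03792778] [669.12549816 287.34289518 117.99431472] ((614.1776733398438, 246.28591918945312), (80.38963317871094, 108.2237777709961), 87.53683471679688)
sc0 stand 118 136 [567.40926627 206.50628177 118.044592  ] [667.56535972 284.75032706 128.69793118] ((617.844482421875, 244.67611694335938), (76.24421691894531, 97.68013763427734), 86.15465545654297)
orange lips 3 [562.05412545 209.55415081 120.16462566] [563.07176143 219.51148238 120.9897739 ]
blue 3485 [556.38060407 -44.51241407  -2.47068735] [752.11198703 119.86939511 313.06638437] label 159 [638.56121679  15.3825592   73.31810015]
frame 733 n [-0.50372951  0.01086339  0.86379313] tilt 30.2548190996917
[... 1269 characters left out ...]
605769] [563.86988257 286.3623369  122.57761253]
blue 4669 [587.40173656 -46.18900954   5.67107969] [714.72983031  80.52731    128.49743962] label 390 [649.78907798  17.12411583  81.9117617 ]
frame 1458 n [-0.4988861   0.0121684   0.86658213] tilt 29.9361420950445 yaw -1.3972327696863849 rect ((-2.5211143493652344, 4.794422149658203), (120.80943298339844, 119.88272857666016), 88.92961120605469) centre [640.8513886   16.68351785  97.02893136]
label 299 n [-0.49838206  0.02435817  0.86661526] tilt 29.932338395543656 yaw -2.7980760147804107 rect ((-0.5956230163574219, 1.4347381591796875), (61.05781936645508, 55.73857498168945), 0.3487774729728699) centre [649.44850734  18.75981968  81.68421665]
```

View pics/wr0.png

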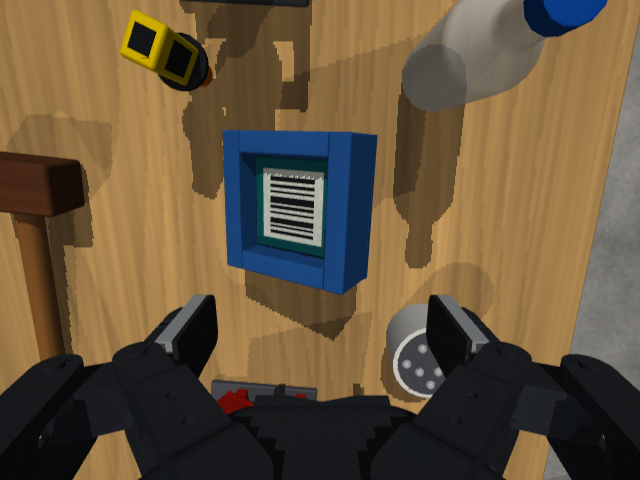

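The wrist view shows the label at (293,205) inside the blue window, the small reader at top left and the tub at lower right. The two cameras agree with each other and with the given heights. Label depth comes out at about 17.5 mm below the frame. Next I move above the reader.

Emit:
apply_moves --motion '[[0, [0.01, -0.003, -0.005], [0, 0, 0]], [0, [0.02, -0.006, -0.01], [0, 0, 0]], [0, [0.02, -0.006, -0.01], [0, 0, 0]], [0, [0.02, -0.006, -0.01], [0, 0, 0]], [0, [0.02, -0.006, -0.01], [0, 0, 0]], [0, [0.02, -0.006, -0.01], [0, 0, 0]], [0, [0.02, -0.006, -0.01], [0, 0, 0]], [0, [0.02, -0.006, -0.01], [0, 0, 0]], [0, [0.02, -0.006, -0.01], [0, 0, 0]], [0, [0.02, -0.006, 0], [0, 0, 0]], [0, [0.02, -0.006, 0], [0, 0, 0]], [0, [0.02, -0.005, 0], [0, 0, 0]], [0, [0.01, 0, 0], [0, 0, 0]], [0, [0, 0, 0], [0, 0, 5.5]], [0, [0, 0, 0], [0, 0, 5.5]], [0, [0, 0, 0], [0, 0, 5.5]], [0, [0, 0, 0], [0, 0, 5.5]], [0, [0, 0, 0], [0, 0, 0]], [0, [0, 0, 0], [0, 0, 0]], [0, [0, 0, 0], [0, 0, 0]]]' --squeeze 60

```text
time: 1.82
ee_pos: [607.0, 240.0, 330.4]
eef_rot: [-180.0, 0.0, 68.2]
force: [-0.2, 0.4, -0.3]
gripper_width: 0.997
```

```bash
python3 - <<'E'
from h import *
w=snap('wrist','wr1');st=arm.get_state();print(st['time'],st['ee_pos'],st['eef_rot'],st['joint_positions'])
for f in('wr0','wr1'):
    s=dict(np.load('pics/%s.npz'%f));P=cloud(s);z=P[...,2]
    if f=='wr1':
        m=((z>211)&(z<221)&(np.hypot(P[...,0]-607,P[...,1]-246)<45)).astype(np.uint8)
        n,l,stt,c=cv2.connectedComponentsWithStats(m);i=1+stt[1:,4].argmax();q=P[l==i]
        print('top',len(q),np.median(q[:,2]),cv2.minAreaRect(q[:,:2].astype(np.float32)))
        m=(z>111)&(z<119)&(np.hypot(P[...,0]-607,P[...,1]-246)<90);q=P[m];print('prong',len(q),q.min(0),q.max(0),cv2.minAreaRect(q[:,:2].astype(np.float32)))
        q=P[(z>120)&(z<128)&(np.hypot(P[...,0]-607,P[...,1]-246)<40)]
        print('collar',len(q),q.min(0) if len(q) else 0,q.max(0) if len(q) else 0)
    else:
        H=cv2.cvtColor(s['image'],cv2.COLOR_RGB2HSV);k=np.zeros((480,640),bool);k[160:255,255:332]=1
        lab=P[k&(H[...,1]<70)&(H[...,2]>140)];c=np.median(lab,0);n=np.linalg.svd(lab-lab.mean(0),full_matrices=False)[2][2];n*=np.sign(n[2])
        k=np.zeros((480,640),bool);k[125:300,215:385]=1
        bl=P[k&(H[...,0]>95)&(H[...,0]<125)&(H[...,1]>110)]
        d=(bl-c)@n;fr=bl[abs(d-17.5)<3.5]
        print('label',len(lab),c,lab.mean(0),n,'frame d',np.median((fr-c)@n),len(fr))
        nn=np.linalg.svd(fr-fr.mean(0),full_matrices=False)[2][2];nn*=np.sign(nn[2]);
        Y=np.cross(nn,[1,0,0]);Y[2]=0;Y/=np.linalg.norm(Y);U=np.cross(Y,nn)
        for q in(fr,lab):
            r=cv2.minAreaRect(np.c_[q@U,q@Y].astype(np.float32));print(nn,r,U*r[0][0]+Y*r[0][1]+nn*(q@nn).mean())
E
```

```text
1.8667 [606.99938254 239.94929463 330.33075982] [-1.79994023e+02  3.19098385e-03  6.81541846e+01] [-29.42792195  18.93053939   2.91099192  89.17586896  -0.99552056
  71.92518407 -48.21094273]Traceback (most recent call last):
  File "<stdin>", line 14, in <module>
    u, s, vh = gufunc(a, signature=signature)
               ~~~~~~^^^^^^^^^^^^^^^^^^^^^^^^
    raise LinAlgError("SVD did not converge")
numpy.linalg.LinAlgError: SVD did not converge
```

View pics/wr1.png

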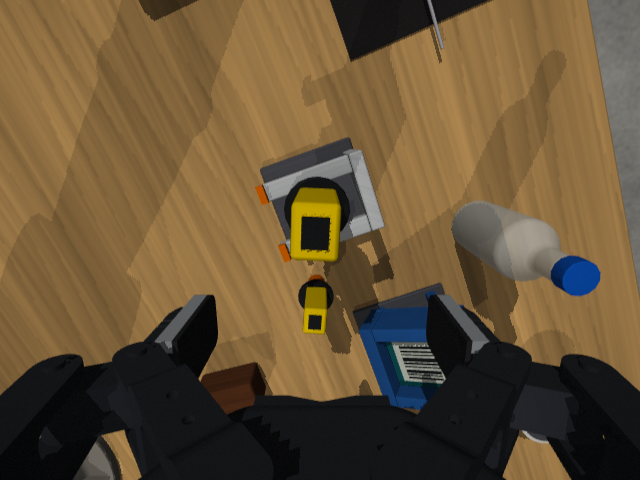

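The reader top is centred at about (317,235) and its sides run parallel to the image axes, so the 22° yaw is right. The orange lips are at (262,194) and (285,253).

```bash
python3 - <<'E'
from h import *
for f in('wr1','wr0'):
    s=dict(np.load('pics/%s.npz'%f));P=cloud(s);P=np.nan_to_num(P,nan=-999);z=P[...,2]
    H=cv2.cvtColor(s['image'],cv2.COLOR_RGB2HSV)
    if f=='wr1':
        m=((z>213)&(z<221)&(np.hypot(P[...,0]-607,P[...,1]-246)<45)).astype(np.uint8)
        n,l,stt,c=cv2.connectedComponentsWithStats(m);i=1+stt[1:,4].argmax();q=P[l==i]
        print('top',len(q),np.median(q[:,2]),cv2.minAreaRect(q[:,:2].astype(np.float32)),q.mean(0))
        m=(z>111)&(z<119)&(np.hypot(P[...,0]-607,P[...,1]-246)<90)&(H[...,2]>120);q=P[m];print('prong',len(q),q.min(0),q.max(0),cv2.minAreaRect(q[:,:2].astype(np.float32)))
        q=P[(z>121)&(z<129)&(H[...,2]<60)&(np.hypot(P[...,0]-607,P[...,1]-246)<40)]
        print('collar',len(q),np.median(q[:,2]),cv2.minEnclosingCircle(q[:,:2].astype(np.float32)),q.min(0),q.max(0))
        o=P[(z>110)&(z<130)&(H[...,0]<14)&(H[...,1]>170)];print('lips',len(o),o[o[:,1]>245].mean(0),o[o[:,1]<245].mean(0))
    else:
        k=np.zeros((480,640),bool);k[160:255,255:332]=1
        lab=P[k&(z>0)&(H[...,1]<70)&(H[...,2]>140)];c=np.median(lab,0);n=np.linalg.svd(lab-lab.mean(0),full_matrices=False)[2][2];n*=np.sign(n[2])
        k=np.zeros((480,640),bool);k[125:300,215:385]=1
        bl=P[k&(z>0)&(H[...,0]>95)&(H[...,0]<125)&(H[...,1]>110)]
        d=(bl-c)@n;fr=bl[abs(d-17.5)<3.5]
        print('label',len(lab),c,n,'frame d',np.median((fr-c)@n),len(fr))
        nn=np.linalg.svd(fr-fr.mean(0),full_matrices=False)[2][2];nn*=np.sign(nn[2]);
        Y=np.cross(nn,[1,0,0]);Y[2]=0;Y/=np.linalg.norm(Y);U=np.cross(Y,nn)
        for q in(fr,lab):
            r=cv2.minAreaRect(np.c_[q@U,q@Y].astype(np.float32));print(nn,r,U*r[0][0]+Y*r[0][1]+nn*(q@nn).mean())
E
```

```text
top 2530 214.76773167569235 ((604.554931640625, 248.2056884765625), (42.751930236816406, 34.779056549072266), 65.34149932861328) [604.69295533 248.50997088 215.02610434]
prong 2575 [555.40228247 205.02655345 111.12097039] [664.40251634 289.61271093 118.78373412] ((609.7536010742188, 247.62042236328125), (79.96261596679688, 106.4351806640625), 86.92290496826172)
collar 928 124.27241481060722 ((604.2237548828125, 247.93692016601562), 31.79092788696289) [572.59190893 220.29132257 121.05442252] [635.85565649 279.27774817 126.99695879]
lips 138 [561.58218299 280.9697527  119.88607525] [559.32308984 222.40453987 119.00100354]
label 1885 [652.75268107  13.83857798  82.77919523] [-0.49944893  0.01736834  0.86616922] frame d 17.29220734077029 9681
[-0.49898806  0.01708594  0.86644041] ((602.813720703125, 18.375141143798828), (118.39054107666016, 120.20032501220703), 88.30412292480469) [640.34185698  14.33332262  95.83331169]
[-0.49898806  0.01708594  0.86644041] ((601.8176879882812, 15.912797927856445), (56.74515151977539, 61.13127136230469), 88.57817840576172) [648.01813538  11.5785843   80.50873686]
```

Emit:
apply_moves --motion '[[0, [0.0065, -0.0053, 0], [0, 0, 0]], [0, [0, 0, 0.008], [0, 0, 2.5]], [0, [0, 0, 0.017], [0, 0, 0]], [0, [0, 0, 0.02], [0, 0, 0]], [0, [0, 0, 0.02], [0, 0, 0]], [0, [0, 0, 0.02], [0, 0, 0]], [0, [0, 0, 0.02], [0, 0, 0]], [0, [0, 0, 0.02], [0, 0, 0]], [0, [0, 0, 0.015], [0, 0, 0]], [0, [0, 0, 0.01], [0, 0, 0]], [0, [0, 0, 0.005], [0, 0, 0]], [0, [0, 0, 0], [0, 0, 0]], [0.3, [0, 0, 0], [0, 0, 0]], [0.5, [0, 0, 0], [0, 0, 0]], [1, [0, 0, 0], [0, 0, 0]], [1, [0, 0, 0], [0, 0, 0]], [1, [0, 0, 0], [0, 0, 0]], [1, [0, 0, 0], [0, 0, 0]], [1, [0, 0, 0], [0, 0, 0]], [1, [0, 0, 0], [0, 0, 0]]]' --squeeze 60

```text
time: 3.53
ee_pos: [604.9, 248.1, 176.2]
eef_rot: [180.0, -0.1, 65.5]
force: [0.1, -0.3, 6.8]
gripper_width: 0.416
```

Emit:
apply_moves --motion '[[1, [0, 0, 0], [0, 0, 0]], [1, [0, 0, 0], [0, 0, 0]], [1, [0, 0, 0], [0, 0, 0]], [1, [0, 0, 0], [0, 0, 0]]]'

```text
time: 3.87
ee_pos: [604.9, 248.1, 176.2]
eef_rot: [180.0, -0.1, 65.5]
force: [-0.9, -1.9, 6.1]
gripper_width: 0.415
```

```bash
python3 - <<'E'
from h import *
st=arm.get_state();print({k:np.round(st[k],3) for k in('time','ee_pos','eef_rot','force','moment','gripper_width')})
E
```

```text
{'time': np.float64(3.867), 'ee_pos': array([604.884, 248.121, 176.168]), 'eef_rot': array([ 1.7996e+02, -5.6000e-02,  6.5491e+01]), 'force': array([-0.935, -1.882,  6.085]), 'moment': array([-0.042,  0.302,  0.02 ]), 'gripper_width': np.float64(0.415)}
```

Grip is good: the opening of 35 mm matches the 36 mm handle. Next I lift, align the yaw and carry it towards the blue dispenser.

Emit:
apply_moves --motion '[[1, [0, 0, -0.004], [0, 0, 0]], [1, [0, 0, -0.01], [0, 0, 0]], [1, [0, 0, -0.016], [0, 0, 0]], [1, [0, 0, -0.016], [0, 0, 0]], [1, [0, 0, -0.016], [0, 0, -5.7]], [1, [0, 0, -0.016], [0, 0, -5.7]], [1, [0, 0, -0.016], [0, 0, -5.7]], [1, [0, 0, -0.016], [0, 0, -5.7]], [1, [-0.011, -0.0045, 0], [0, 0, 0]], [1, [-0.019, -0.0045, 0], [0, 0, 0]], [1, [-0.019, -0.0045, 0], [0, 0, 0]], [1, [-0.019, -0.0045, 0], [0, 0, 0]], [1, [-0.019, -0.0045, 0], [0, 0, 0]], [1, [-0.019, -0.0045, 0], [0, 0, 0]], [1, [-0.019, -0.0045, 0], [0, 0, 0]], [1, [-0.019, -0.0045, 0], [0, 0, 0]], [1, [-0.019, -0.0045, 0], [0, 0, 0]], [1, [-0.019, -0.0045, 0], [0, 0, 0]], [1, [-0.019, -0.0045, 0], [0, 0, 0]], [1, [-0.019, -0.0045, 0], [0, 0, 0]]]'

```text
time: 5.53
ee_pos: [542.9, 28.2, 285.2]
eef_rot: [-180.0, 0.0, 88.1]
force: [0.3, 0.5, -3.4]
gripper_width: 0.411
```

Emit:
apply_moves --motion '[[1, [-0.011, -0.0045, 0.005], [0, 0, 0]], [1, [0, 0, 0.01], [-3, 0, 0]], [1, [0, 0, 0], [-5, 0, 0]], [1, [0, 0, 0], [-5, 0, 0]], [1, [0, 0, 0], [-5, 0, 0]], [1, [0, 0, 0], [-5, 0, 0]], [1, [0, 0, 0], [-5, 0, 0]], [1, [0, 0, 0], [-2, 0, 0]], [1, [0, 0, 0], [0, 0, 0]], [1, [0, 0, 0], [0, 0, 0]], [1, [0, 0, 0], [0, 0, 0]]]'

```text
time: 6.45
ee_pos: [539.4, 18.8, 270.4]
eef_rot: [150.1, -0.0, 88.3]
force: [-0.7, -0.5, -2.6]
gripper_width: 0.413
```

```bash
cat > s.py <<'E'
from h import *
import sys
st=arm.get_state();print({k:np.round(st[k],2) for k in('time','ee_pos','eef_rot','force','moment','joint_positions')})
R=Ro.from_euler('xyz',st['eef_rot'],degrees=True).as_matrix();print('R cols',R.T.round(4))
p=np.array(st['ee_pos'])
print('tip pred',p+R[:,2]*126.2)
G=np.array([649.2,15.5,81]);n=np.array([-.4995,.015,.866]);n/=np.linalg.norm(n)
print('tool-frame tip->goal',R.T@(G-p-R[:,2]*126.2),'n in tool',R.T@n)
E
python3 s.py; python3 - <<'E'
from h import *
snap('side','si2');snap('wrist','wr2');snap('scene','sc2')
a=cv2.imread('pics/si2.png')[80:340,260:480];b=cv2.imread('pics/wr2.png')[::1,:]
c=cv2.imread('pics/sc2.png')[140:340,220:420]
f=lambda i:cv2.resize(i,(400,int(400*i.shape[0]/i.shape[1])))
x=[f(a),f(b),f(c)];h=max(i.shape[0] for i in x[:1]+x[2:])
cv2.imwrite('pics/m2.png',np.hstack([cv2.copyMakeBorder(i,0,h-i.shape[0],0,0,0) for i in (x[0],x[2])]))
E
```

```text
{'time': np.float64(6.45), 'ee_pos': array([539.39,  18.84, 270.43]), 'eef_rot': array([ 1.5007e+02, -2.0000e-02,  8.8260e+01]), 'force': array([-0.69, -0.48, -2.6 ]), 'moment': array([0.04, 0.86, 0.02]), 'joint_positions': array([-14.36,  -3.21,   0.94, 128.49,  16.96,  26.66, -28.45])}
R cols [[ 3.040e-02  9.995e-01  4.000e-04]
 [ 8.663e-01 -2.660e-02  4.989e-01]
 [ 4.987e-01 -1.480e-02 -8.667e-01]]
tip pred [602.31877442  16.97156672 161.05948161]
tool-frame tip->goal [-7.73483053e-02  7.09437266e-01  9.27848378e+01] n in tool [ 1.50763598e-04 -1.05559603e-03 -9.99999431e-01]
```

View pics/m2.png

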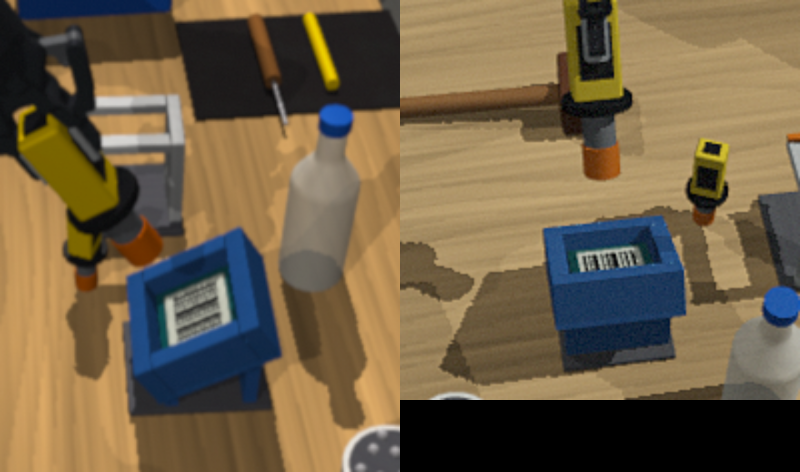

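View pics/wr2.png

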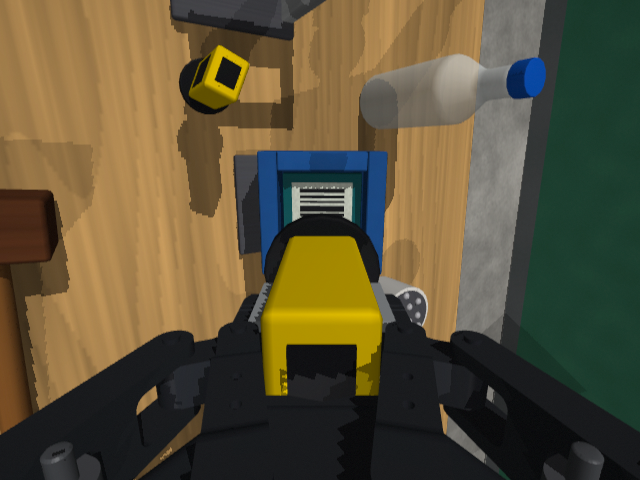

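The reader is held in line with the tool, and in the wrist view the collar and window are both centred at about x=322. I'll check the nose axis in tool coordinates from the orange and handle points.

```bash
cat > nose.py <<'E'
from h import *
import sys
from scipy.optimize import least_squares
def nose(suf,R,p):
    for f in('si'+suf,'sc'+suf):
        s=dict(np.load('pics/%s.npz'%f));P=np.nan_to_num(cloud(s),nan=-999);H=cv2.cvtColor(s['image'],cv2.COLOR_RGB2HSV)
        T=(P-p)@R
        near=(np.hypot(T[...,0],T[...,1])<30)&(H[...,0]<14)&(H[...,1]>160)&(H[...,2]>90)
        q=T[near&(T[...,2]>85)&(T[...,2]<135)]
        wall=q[q[:,2]<121]
        r=least_squares(lambda c:np.hypot(wall[:,0]-c[0],wall[:,1]-c[1])-17,[0,0],loss='soft_l1')
        print(f,len(q),'axis xy',r.x,'res',np.std(r.fun),'z max pct',np.percentile(q[:,2],[2,50,90,98]))
        y=T[(np.hypot(T[...,0],T[...,1])<32)&(H[...,0]>20)&(H[...,0]<35)&(H[...,1]>130)&(T[...,2]>15)&(T[...,2]<60)]
        g=T[(np.hypot(T[...,0],T[...,1])<35)&(H[...,1]<50)&(T[...,2]>64)&(T[...,2]<95)]
        if len(g)>10:
            r=least_squares(lambda c:np.hypot(g[:,0]-c[0],g[:,1]-c[1])-15,[0,0],loss='soft_l1');print('  neck xy',len(g),r.x,np.std(r.fun))
if __name__=='__main__':
    st=arm.get_state();R=Ro.from_euler('xyz',st['eef_rot'],degrees=True).as_matrix();nose(sys.argv[1],R,np.array(st['ee_pos']))
E
python3 nose.py 2
python3 - <<'E'
from h import *
import m
E
true
```

```text
si2 223 axis xy [ 0.90285366 -0.00409081] res 1.1616862931579437 z max pct [ 94.60440768 106.7251908  118.85161301 122.32184992]
  neck xy 186 [0.41181865 0.02288242] 1.0085729676944952
sc2 131 axis xy [-0.36589011  1.67083319] res 1.6999569846081641 z max pct [ 97.74280169 111.28744122 123.67631621 126.13819749]
  neck xy 214 [-0.93213647  1.80036418] 1.3903716617131079
sc0 rd ztop 217.01561395253177 rect ((608.8419189453125, 245.90533447265625), (42.85781478881836, 41.439910888671875), 65.01448822021484) 348 yellow mean [611.98045129 244.40177236 183.50443756]
sc0 sm ztop 117.5865764265061 rect ((558.9893798828125, 133.4197998046875), (30.41665267944336, 26.998577117919922), 63.539710998535156) 143 yellow mean [561.5306567  133.64946902  93.74188913]
sc0 stand 110 771 [558.45464325 204.17618011 110.03792778] [669.12549816 287.34289518 117.99431472] ((614.1776733398438, 246.28591918945312), (80.38963317871094, 108.2237777709961), 87.53683471679688)
sc0 stand 118 136 [567.40926627 206.50628177 118.044592  ] [667.56535972 284.75032706 128.69793118] ((617.844482421875, 244.676116943359
[... 1643 characters left out ...]
605769] [563.86988257 286.3623369  122.57761253]
blue 4669 [587.40173656 -46.18900954   5.67107969] [714.72983031  80.52731    128.49743962] label 390 [649.78907798  17.12411583  81.9117617 ]
frame 1458 n [-0.4988861   0.0121684   0.86658213] tilt 29.9361420950445 yaw -1.3972327696863849 rect ((-2.5211143493652344, 4.794422149658203), (120.80943298339844, 119.88272857666016), 88.92961120605469) centre [640.8513886   16.68351785  97.02893136]
label 299 n [-0.49838206  0.02435817  0.86661526] tilt 29.932338395543656 yaw -2.7980760147804107 rect ((-0.5956230163574219, 1.4347381591796875), (61.05781936645508, 55.73857498168945), 0.3487774729728699) centre [649.44850734  18.75981968  81.68421665]
```

Emit:
apply_moves --motion '[[1, [0, 0.0007, 0.006], [0, 0, 0]], [1, [0, 0, 0.01], [0, 0, 0]], [1, [0, 0, 0.012], [0, 0, 0]], [1, [0, 0, 0.012], [0, 0, 0]], [1, [0, 0, 0.012], [0, 0, 0]], [1, [0, 0, 0.012], [0, 0, 0]], [1, [0, 0, 0.01], [0, 0, 0]], [1, [0, 0, 0.006], [0, 0, 0]], [1, [0, 0, 0], [0, 0, 0]], [1, [0, 0, 0], [0, 0, 0]], [1, [0, 0, 0], [0, 0, 0]], [1, [0, 0, 0], [0, 0, 0]]]'

```text
time: 7.6
ee_pos: [579.8, 17.7, 202.0]
eef_rot: [150.0, -0.0, 88.3]
force: [0.4, -0.9, -3.1]
gripper_width: 0.411
```

```bash
cat >> s.py <<'E'
F=[]
for _ in range(int(sys.argv[1]) if len(sys.argv)>1 else 0):
    arm.snapshot('wrist');F.append(R.T@np.array(arm.get_state()['force']))
print('force in tool',R.T@np.array(st['force']),'mean',np.mean(F,0) if F else '')
E
python3 s.py 4; python3 - <<'E'
from h import *
snap('side','si3');snap('scene','sc3');
a=cv2.imread('pics/si3.png')[150:320,300:440];c=cv2.imread('pics/sc3.png')[190:330,270:385]
f=lambda i:cv2.resize(i,None,fx=450/i.shape[0],fy=450/i.shape[0],interpolation=2)
cv2.imwrite('pics/m3.png',np.hstack([f(a),f(c)]))
E
python3 nose.py 3
```

```text
{'time': np.float64(7.6), 'ee_pos': array([579.82,  17.67, 201.98]), 'eef_rot': array([ 1.4995e+02, -2.0000e-02,  8.8290e+01]), 'force': array([ 0.36, -0.88, -3.15]), 'moment': array([ 0.04,  0.9 , -0.04]), 'joint_positions': array([-14.26,   6.71,   2.5 , 128.66,  23.15,  16.57, -34.17])}
R cols [[ 2.980e-02  9.996e-01  3.000e-04]
 [ 8.652e-01 -2.600e-02  5.007e-01]
 [ 5.005e-01 -1.460e-02 -8.656e-01]]
tip pred [642.97771381  15.8231499   92.74086936]
tool-frame tip->goal [-0.14154991 -0.48646844 13.28204039] n in tool [ 4.01082585e-04  1.02797840e-03 -9.99999391e-01]
force in tool [-0.87322368 -1.24469338  2.91762154] mean [-0.42366682 -0.93952459  2.1006222 ]
si3 198 axis xy [1.02465701 0.30438958] res 1.0804548425138731 z max pct [ 94.8814184  108.07196035 120.64131926 124.41158644]
  neck xy 133 [0.55800501 0.60466544] 1.0272730213836054
sc3 100 axis xy [-0.57359416  1.43325414] res 1.3885977504987863 z max pct [ 99.28482595 114.04367423 124.60434666 126.68892264]
  neck xy 181 [-0.41776304  1.51385311] 1.3438315716763074
```

View pics/m3.png

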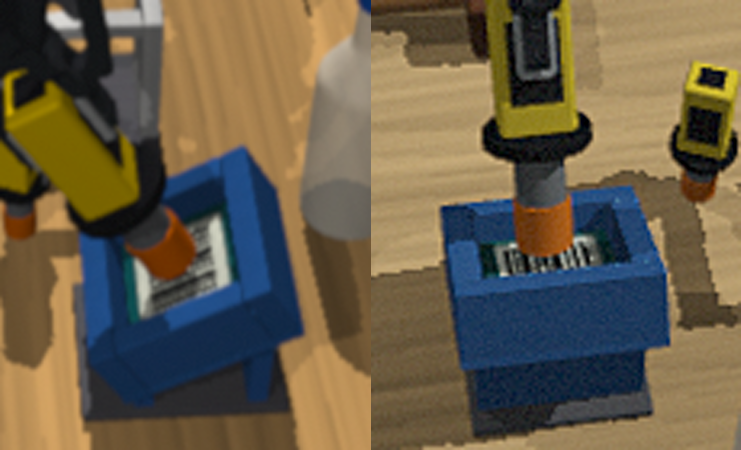

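The nose is centred over the label in both views. Now a slow approach, watching the force.

Emit:
apply_moves --motion '[[1, [0.0005, 0, 0.003], [0, 0, 0]], [1, [0, 0, 0.003], [0, 0, 0]], [1, [0, 0, 0.002], [0, 0, 0]], [1, [0, 0, 0.002], [0, 0, 0]], [1, [0, 0, 0], [0, 0, 0]], [1, [0, 0, 0], [0, 0, 0]], [1, [0, 0, 0], [0, 0, 0]]]'

```text
time: 8.48
ee_pos: [584.7, 18.0, 192.6]
eef_rot: [150.0, 0.0, 88.3]
force: [-0.6, 0.8, -3.7]
gripper_width: 0.418
```

```bash
python3 s.py 4
```

```text
{'time': np.float64(8.48), 'ee_pos': array([584.73,  17.97, 192.64]), 'eef_rot': array([150.01,   0.  ,  88.3 ]), 'force': array([-0.56,  0.78, -3.68]), 'moment': array([ 0.06,  0.89, -0.03]), 'joint_positions': array([-14.61,   8.06,   3.01, 128.58,  24.25,  15.38, -35.28])}
R cols [[ 0.0297  0.9996 -0.    ]
 [ 0.8657 -0.0257  0.4998]
 [ 0.4996 -0.0149 -0.8661]]
tip pred [647.78237753  16.09456752  83.33648652]
tool-frame tip->goal [-0.55211111  0.07477905  2.74078724] n in tool [ 1.25340450e-04  1.73273894e-05 -9.99999992e-01]
force in tool [ 0.76273851 -2.34440139  2.8993098 ] mean [ 0.47183605 -1.72249651  2.38488261]
```

Emit:
apply_moves --motion '[[1, [0, 0, 0.001], [0, 0, 0]], [1, [0, 0, 0.001], [0, 0, 0]], [1, [0, 0, 0.001], [0, 0, 0]], [1, [0, 0, 0.001], [0, 0, 0]], [1, [0, 0, 0], [0, 0, 0]], [1, [0, 0, 0], [0, 0, 0]]]'

```text
time: 9.18
ee_pos: [586.8, 17.9, 189.3]
eef_rot: [150.0, -0.0, 88.3]
force: [-0.7, 0.2, -0.7]
gripper_width: 0.417
```

```bash
python3 s.py 6
```

```text
{'time': np.float64(9.18), 'ee_pos': array([586.81,  17.95, 189.26]), 'eef_rot': array([150. ,  -0. ,  88.3]), 'force': array([-0.65,  0.23, -0.68]), 'moment': array([-0.03,  0.91,  0.01]), 'joint_positions': array([-14.74,   8.57,   3.23, 128.53,  24.66,  14.91, -35.68])}
R cols [[ 0.0297  0.9996  0.    ]
 [ 0.8656 -0.0257  0.5   ]
 [ 0.4998 -0.0148 -0.866 ]]
tip pred [649.88515513  16.07356124  79.96958723]
tool-frame tip->goal [-0.59363463 -0.06316059 -1.22628267] n in tool [ 1.76221420e-04  2.14499824e-04 -9.99999961e-01]
force in tool [ 0.21419486 -0.91124268  0.25806699] mean [ 0.1791188  -1.48452802 -0.42045456]
```

Contact: about 2.7 N above the baseline, so the nose is roughly 0.5–1 mm in. Continuing.

Emit:
apply_moves --motion '[[1, [0, 0, 0.001], [0, 0, 0]], [1, [0, 0, 0.001], [0, 0, 0]], [1, [0, 0, 0.001], [0, 0, 0]], [1, [0, 0, 0], [0, 0, 0]], [1, [0, 0, 0], [0, 0, 0]]]'

```text
time: 9.9
ee_pos: [588.3, 17.9, 186.6]
eef_rot: [150.0, -0.0, 88.3]
force: [-2.6, 0.4, 2.0]
gripper_width: 0.415
```

```bash
python3 s.py 10
```

```text
{'time': np.float64(9.9), 'ee_pos': array([588.32,  17.89, 186.63]), 'eef_rot': array([150. ,  -0. ,  88.3]), 'force': array([-2.58,  0.41,  2.  ]), 'moment': array([0.04, 0.91, 0.04]), 'joint_positions': array([-14.84,   8.96,   3.4 , 128.5 ,  24.96,  14.55, -35.98])}
R cols [[ 0.0297  0.9996  0.    ]
 [ 0.8657 -0.0257  0.5   ]
 [ 0.4997 -0.0148 -0.866 ]]
tip pred [651.38470969  16.01234239  77.33976314]
tool-frame tip->goal [-0.57699416 -0.04804078 -4.2541221 ] n in tool [ 1.60187408e-04  1.87981159e-04 -9.99999970e-01]
force in tool [ 0.33318018 -1.24109499 -3.02287476] mean [-0.02227798 -1.64656857 -2.33073812]
```

Emit:
apply_moves --motion '[[1, [0, 0, 0.001], [0, 0, 0]], [1, [0, 0, 0.0008], [0, 0, 0]], [1, [0, 0, 0.0005], [0, 0, 0]], [1, [0, 0, 0], [0, 0, 0]], [1, [0, 0, 0], [0, 0, 0]], [1, [0, 0, 0], [0, 0, 0]]]'

```text
time: 10.9
ee_pos: [589.4, 17.8, 184.7]
eef_rot: [150.0, -0.0, 88.3]
force: [-3.0, 0.9, 3.7]
gripper_width: 0.413
```

```bash
python3 s.py 12; python3 - <<'E'
from h import *
snap('side','si4');snap('scene','sc4');
a=cv2.imread('pics/si4.png')[150:320,300:440];c=cv2.imread('pics/sc4.png')[190:330,270:385]
f=lambda i:cv2.resize(i,None,fx=450/i.shape[0],fy=450/i.shape[0],interpolation=2)
cv2.imwrite('pics/m4.png',np.hstack([f(a),f(c)]))
E
python3 nose.py 4
```

```text
{'time': np.float64(10.9), 'ee_pos': array([589.41,  17.85, 184.68]), 'eef_rot': array([150. ,  -0. ,  88.3]), 'force': array([-3.01,  0.91,  3.66]), 'moment': array([0.06, 0.93, 0.05]), 'joint_positions': array([-14.91,   9.25,   3.53, 128.48,  25.19,  14.28, -36.21])}
R cols [[ 0.0297  0.9996  0.    ]
 [ 0.8657 -0.0257  0.5   ]
 [ 0.4997 -0.0149 -0.866 ]]
tip pred [652.47834825  15.97101251  75.3844611 ]
tool-frame tip->goal [-0.56821429 -0.01829984 -6.49465124] n in tool [ 1.51738348e-04  1.77351666e-04 -9.99999973e-01]
force in tool [ 0.81625242 -0.80297868 -4.68898718] mean [ 0.13563446 -1.35261588 -3.71470161]
si4 196 axis xy [0.95964976 0.10469189] res 1.1109619465332081 z max pct [ 88.64254031 102.69554851 114.80054246 117.84310525]
  neck xy 77 [ 0.3137335  -0.45736485] 1.1834457481013392
sc4 104 axis xy [-0.79678903  1.16824057] res 1.430026065043891 z max pct [ 91.87693444 103.77534168 115.25272137 118.8781301 ]
  neck xy 144 [-0.59972896  1.42419826] 1.3897139668799645
```

View pics/m4.png

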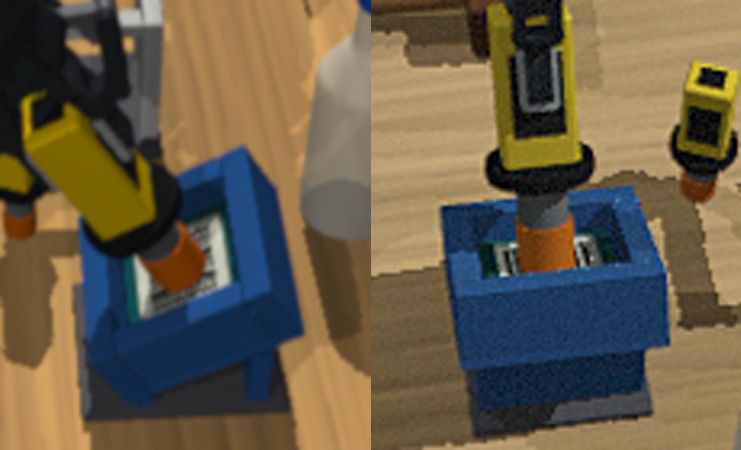

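The nose is on the middle of the code. Axial force is 6.06 N, and the nose sits about 6–7 mm back relative to the tool, so it is half-way in. Now I hold still, then retract.

Emit:
apply_moves --motion '[[1, [0, 0, 0], [0, 0, 0]], [1, [0, 0, 0], [0, 0, 0]], [1, [0, 0, 0], [0, 0, 0]], [1, [0, 0, 0], [0, 0, 0]], [1, [0, 0, 0], [0, 0, 0]], [1, [0, 0, 0], [0, 0, 0]], [1, [0, 0, 0], [0, 0, 0]], [1, [0, 0, 0], [0, 0, 0]], [1, [0, 0, 0], [0, 0, 0]], [1, [0, 0, 0], [0, 0, 0]], [1, [0, 0, 0], [0, 0, 0]], [1, [0, 0, 0], [0, 0, 0]], [1, [0, 0, 0], [0, 0, 0]], [1, [0, 0, 0], [0, 0, 0]], [1, [0, 0, 0], [0, 0, 0]], [1, [0, 0, 0], [0, 0, 0]], [1, [0, 0, 0], [0, 0, 0]], [1, [0, 0, 0], [0, 0, 0]], [1, [0, 0, 0], [0, 0, 0]], [1, [0, 0, 0], [0, 0, 0]]]'

```text
time: 13.27
ee_pos: [589.4, 17.8, 184.6]
eef_rot: [150.0, -0.0, 88.3]
force: [-1.4, -0.5, 3.1]
gripper_width: 0.415
```

Emit:
apply_moves --motion '[[1, [0, 0, 0], [0, 0, 0]], [1, [0, 0, 0], [0, 0, 0]], [1, [0, 0, 0], [0, 0, 0]], [1, [0, 0, 0], [0, 0, 0]], [1, [0, 0, 0], [0, 0, 0]], [1, [0, 0, 0], [0, 0, 0]], [1, [0, 0, 0], [0, 0, 0]], [1, [0, 0, 0], [0, 0, 0]], [1, [0, 0, 0], [0, 0, 0]], [1, [0, 0, 0], [0, 0, 0]], [1, [0, 0, 0], [0, 0, 0]], [1, [0, 0, 0], [0, 0, 0]], [1, [0, 0, 0], [0, 0, 0]], [1, [0, 0, 0], [0, 0, 0]]]'

```text
time: 14.43
ee_pos: [589.4, 17.8, 184.7]
eef_rot: [150.0, -0.0, 88.3]
force: [-2.5, -1.2, 2.5]
gripper_width: 0.415
```

Emit:
apply_moves --motion '[[1, [0, 0, -0.002], [0, 0, 0]], [1, [0, 0, -0.004], [0, 0, 0]], [1, [0, 0, -0.008], [0, 0, 0]], [1, [0, 0, -0.013], [0, 0, 0]], [1, [0, 0, -0.013], [0, 0, 0]], [1, [0, 0, -0.013], [0, 0, 0]], [1, [0, 0, -0.013], [0, 0, 0]], [1, [0, 0, -0.013], [0, 0, 0]], [1, [0, 0, -0.013], [0, 0, 0]], [1, [0, 0, -0.008], [0, 0, 0]], [1, [0, 0, 0], [3, 0, 0]], [1, [0, 0, 0], [5, 0, 0]], [1, [0, 0, 0], [5, 0, 0]], [1, [0, 0, 0], [5, 0, 0]], [1, [0, 0, 0], [5, 0, 0]], [1, [0, 0, 0], [5, 0, 0]], [1, [0, 0, 0], [2, 0, 0]], [1, [0, 0, 0], [0, 0, 0]], [1, [0, 0, 0], [0, 0, 0]]]'

```text
time: 16.02
ee_pos: [539.4, 19.3, 270.8]
eef_rot: [180.0, 0.0, 88.3]
force: [0.4, 0.6, -2.5]
gripper_width: 0.416
```

```bash
python3 s.py|head -5
```

```text
{'time': np.float64(16.02), 'ee_pos': array([539.36,  19.27, 270.79]), 'eef_rot': array([179.99,   0.  ,  88.29]), 'force': array([ 0.43,  0.61, -2.49]), 'moment': array([-0.02,  0.05,  0.03]), 'joint_positions': array([-12.62,  10.37,   4.26, 107.91,  -0.87,  61.74,  -9.73])}
R cols [[ 2.990e-02  9.996e-01 -0.000e+00]
 [ 9.996e-01 -2.990e-02  2.000e-04]
 [ 2.000e-04 -0.000e+00 -1.000e+00]]
tip pred [539.39336576  19.26190971 144.59457001]
```

Emit:
apply_moves --motion '[[1, [0.011, 0.0045, -0.01], [0, 0, 0]], [1, [0.019, 0.0045, -0.005], [0, 0, 0]], [1, [0.019, 0.0045, 0], [0, 0, 0]], [1, [0.019, 0.0045, 0], [0, 0, 0]], [1, [0.019, 0.0045, 0], [0, 0, 0]], [1, [0.019, 0.0045, 0], [0, 0, 0]], [1, [0.019, 0.0045, 0], [0, 0, 0]], [1, [0.019, 0.0045, 0], [0, 0, 0]], [1, [0.019, 0.0045, 0], [0, 0, 0]], [1, [0.019, 0.0045, 0], [0, 0, 0]], [1, [0.019, 0.0045, 0], [0, 0, 0]], [1, [0.019, 0.0045, 0], [0, 0, 0]], [1, [0.011, 0.0045, 0], [0, 0, 0]], [1, [0, 0, 0], [0, 0, 5.7]], [1, [0, 0, 0], [0, 0, 5.7]], [1, [0, 0, 0], [0, 0, 5.7]], [1, [0, 0, 0], [0, 0, 5.7]], [1, [0, 0, 0], [0, 0, 0]], [1, [0, 0, 0], [0, 0, 0]], [1, [0, 0, 0], [0, 0, 0]]]'

```text
time: 17.68
ee_pos: [604.6, 248.6, 286.6]
eef_rot: [180.0, -0.0, 65.7]
force: [-0.1, 0.2, -2.6]
gripper_width: 0.412
```

```bash
python3 s.py|head -5; python3 - <<'E'
from h import *
snap('side','si5');snap('scene','sc5')
E
python3 nose.py 5
```

```text
{'time': np.float64(17.68), 'ee_pos': array([604.63, 248.6 , 286.64]), 'eef_rot': array([ 1.7998e+02, -3.0000e-02,  6.5710e+01]), 'force': array([-0.07,  0.2 , -2.57]), 'moment': array([ 0.02,  0.01, -0.01]), 'joint_positions': array([-30.12,  20.59,   2.82,  92.27,  -1.07,  67.14, -51.36])}
R cols [[ 4.114e-01  9.115e-01  5.000e-04]
 [ 9.115e-01 -4.114e-01  4.000e-04]
 [ 6.000e-04  3.000e-04 -1.000e+00]]
tip pred [604.70053058 248.634516   160.44243155]
si5 144 axis xy [ 0.50709668 -1.13299958] res 1.4905571636869304 z max pct [ 93.05995008 106.20211997 117.17400625 120.35056615]
  neck xy 146 [ 0.2472967  -0.57805891] 1.324252410545934
sc5 68 axis xy [-0.16320384  1.26199916] res 1.076610724510023 z max pct [ 96.22821976 104.31721091 115.99861834 121.80227023]
  neck xy 60 [-0.14194106  1.87318515] 0.9846329058873579
```

Emit:
apply_moves --motion '[[1, [-0.0003, 0.0005, 0], [0, 0, 0]], [1, [0, 0, 0.006], [0, 0, 0]], [1, [0, 0, 0.012], [0, 0, 0]], [1, [0, 0, 0.012], [0, 0, 0]], [1, [0, 0, 0.012], [0, 0, 0]], [1, [0, 0, 0.012], [0, 0, 0]], [1, [0, 0, 0.012], [0, 0, 0]], [1, [0, 0, 0.012], [0, 0, 0]], [1, [0, 0, 0.012], [0, 0, 0]], [1, [0, 0, 0.008], [0, 0, 0]], [1, [0, 0, 0.004], [0, 0, 0]], [1, [0, 0, 0.003], [0, 0, 0]], [1, [0, 0, 0.002], [0, 0, 0]], [1, [0, 0, 0.001], [0, 0, 0]], [1, [0, 0, 0.001], [0, 0, 0]], [1, [0, 0, 0], [0, 0, 0]], [1, [0, 0, 0], [0, 0, 0]], [1, [0, 0, 0], [0, 0, 0]]]'

```text
time: 19.28
ee_pos: [605.2, 248.1, 177.6]
eef_rot: [180.0, -0.0, 65.5]
force: [0.5, -0.1, -3.3]
gripper_width: 0.411
```

```bash
python3 s.py 4; python3 - <<'E'
from h import *
snap('side','si6');snap('scene','sc6');
a=cv2.imread('pics/si6.png')[70:220,270:390];c=cv2.imread('pics/sc6.png')[160:300,385:485]
f=lambda i:cv2.resize(i,None,fx=450/i.shape[0],fy=450/i.shape[0],interpolation=2)
cv2.imwrite('pics/m6.png',np.hstack([f(a),f(c)]))
E
```

```text
{'time': np.float64(19.28), 'ee_pos': array([605.19, 248.13, 177.59]), 'eef_rot': array([ 1.7999e+02, -2.0000e-02,  6.5500e+01]), 'force': array([ 0.52, -0.06, -3.3 ]), 'moment': array([0.06, 0.  , 0.02]), 'joint_positions': array([-29.7 ,  26.06,   2.36,  98.47,  -1.26,  55.47, -51.36])}
R cols [[ 4.147e-01  9.100e-01  4.000e-04]
 [ 9.100e-01 -4.147e-01  2.000e-04]
 [ 4.000e-04  3.000e-04 -1.000e+00]]
tip pred [605.23282475 248.16977725  51.38862324]
tool-frame tip->goal [-193.47537899  136.50004679  -29.66793442] n in tool [-0.19314964 -0.46065512 -0.8663083 ]
force in tool [0.16006521 0.49910571 3.29948612] mean [ 3.27584933e-01 -4.95358208e-04  2.84860172e+00]
```

View pics/m6.png

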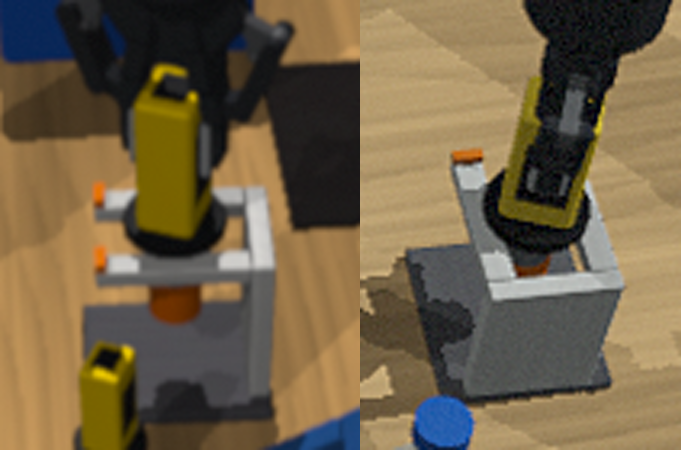

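The collar sits over both prongs and the nose hangs through the gap, with about 1.4 mm left to seat. Lower, release and back off.

Emit:
apply_moves --motion '[[1, [0, 0, 0.0007], [0, 0, 0]], [1, [0, 0, 0.0006], [0, 0, 0]], [1, [0, 0, 0], [0, 0, 0]], [1, [0, 0, 0], [0, 0, 0]], [1, [0, 0, 0], [0, 0, 0]]]' --squeeze 20

```text
time: 20.0
ee_pos: [605.2, 248.0, 176.2]
eef_rot: [180.0, -0.0, 65.5]
force: [-1.4, -1.8, 2.0]
gripper_width: 0.41
```

Emit:
apply_moves --motion '[[0.55, [0, 0, 0], [0, 0, 0]], [0.5, [0, 0, 0], [0, 0, 0]], [0.4, [0, 0, 0], [0, 0, 0]], [0.2, [0, 0, 0], [0, 0, 0]], [0, [0, 0, 0], [0, 0, 0]], [0, [0, 0, 0], [0, 0, 0]], [0, [0, 0, 0], [0, 0, 0]], [0, [0, 0, 0], [0, 0, 0]], [0, [0, 0, 0], [0, 0, 0]], [0, [0, 0, 0], [0, 0, 0]]]'

```text
time: 20.83
ee_pos: [605.1, 248.0, 176.0]
eef_rot: [-180.0, 0.0, 65.5]
force: [-0.3, 0.5, -0.7]
gripper_width: 1.001
```

Emit:
apply_moves --motion '[[0, [0, 0, -0.004], [0, 0, 0]], [0, [0, 0, -0.008], [0, 0, 0]], [0, [0, 0, -0.014], [0, 0, 0]], [0, [0, 0, -0.018], [0, 0, 0]], [0, [0, 0, -0.018], [0, 0, 0]], [0, [0, 0, -0.018], [0, 0, 0]], [0, [0, 0, -0.018], [0, 0, 0]], [0, [0, 0, -0.018], [0, 0, 0]], [0, [0, 0, -0.018], [0, 0, 0]], [0, [0, 0, -0.012], [0, 0, 0]], [0, [0, 0, -0.005], [0, 0, 0]], [0, [0, 0, 0], [0, 0, 0]], [0, [0, 0, 0], [0, 0, 0]], [0, [0, 0, 0], [0, 0, 0]], [0, [0, 0, 0], [0, 0, 0]], [0, [0, 0, 0], [0, 0, 0]]]'

```text
time: 22.17
ee_pos: [604.9, 247.9, 326.1]
eef_rot: [-180.0, 0.1, 65.5]
force: [0.1, 0.4, -0.4]
gripper_width: 1.005
```

```bash
python3 s.py|head -1; python3 - <<'E'
from h import *
s=snap('wrist','wr7');a=snap('side','si7')
P=np.nan_to_num(cloud(s),nan=-999);z=P[...,2];H=cv2.cvtColor(s['image'],cv2.COLOR_RGB2HSV)
m=((z>205)&(z<225)&(np.hypot(P[...,0]-607,P[...,1]-246)<45));q=P[m&(z>213)&(z<221)]
print('top',len(q),np.median(q[:,2]),q.min(0)[2],q.max(0)[2],cv2.minAreaRect(q[:,:2].astype(np.float32)))
q=P[(z>121)&(z<129)&(H[...,2]<60)&(np.hypot(P[...,0]-607,P[...,1]-246)<40)]
print('collar',len(q),np.median(q[:,2]),cv2.minEnclosingCircle(q[:,:2].astype(np.float32)))
cv2.imwrite('pics/f7.png',a['image'][:,:,::-1])
E
```

```text
{'time': np.float64(22.17), 'ee_pos': array([604.87, 247.91, 326.11]), 'eef_rot': array([-1.7995e+02,  6.0000e-02,  6.5500e+01]), 'force': array([ 0.09,  0.43, -0.44]), 'moment': array([ 0.01, -0.01, -0.  ]), 'joint_positions': array([-30.24,  19.2 ,   3.06,  89.32,  -1.06,  71.58, -51.52])}
top 2541 214.7358548506873 213.0016934978177 218.59636788150186 ((604.7108764648438, 247.94618225097656), (41.53788757324219, 34.751487731933594), 65.62548065185547)
collar 936 124.31627346113449 ((604.5466918945312, 247.6358184814453), 31.816696166992188)
```

View pics/si7.png

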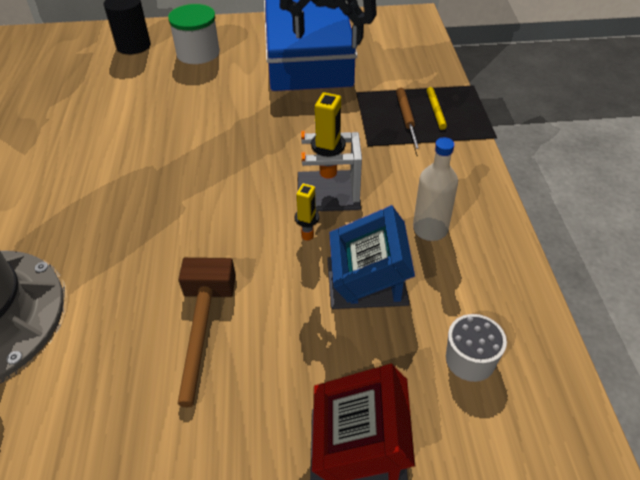

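The reader hangs upright in its fork at (327,130) in the side view, at the same heights as before (top 214.7 mm, collar 124.3 mm). Everything else is where it was, and the gripper is clear.

```bash
python3 -c "
from station import arm
print(arm.sign_off())"
```

```text
the job is handed in; nothing more can be done
None
```

I scanned the blue dispenser's code with the larger reader and hung the reader back in its fork. The job was handed in at about 22 s of the 61 s allowed; sign-off reports no verdict.

- **Press:** The reader was tilted 30° so its nose met the tile squarely, at the middle of the label to within about 2 mm. The axial force rose to about 6.1 N, and the cameras showed the nose 6–7 mm in, against a half-way point of 6 mm. I held it still there for more than 3 s. The force readings were noisy (about ±1 N), and the readings at the end of the hold were around 1 N lower. The measured position did not move.
- **Return:** After release, the reader's centre is within about 0.5 mm of where it started and its top and collar heights match the start. The gripper is open about 150 mm above where it let go, touching nothing.
- **Other items:** In the last side view, the red dispenser, mallet, tub, bottle and small reader are where they were at the start.
- **Camera disagreement:** The cameras differed by up to 4 mm on the reader's position and up to about 7 mm on the label's sideways position. I used the wrist camera for the grasp. For the press I used a mean of the cameras' window and label readings, then checked the nose against the label in the side and scene views.

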